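Close up the loaded slide scanner

TASK

The slide scanner is loaded and must be closed up light-tight for its run. Using the fingertips only, fold the raised metal retainer frame down flat onto the slides, then push the tray fully into the scanner until it clicks home, then push the door shut until its catch clicks. Push gently, pinch and pick up nothing, leave the things standing around undisturbed, and finish with the hand clear of everything.

Things in the scene. Friction and masses are not known exactly. Their poses are not given: they have to be found in the camera images.
- scanner: Desktop slide scanner, fixed on the table: white and grey box 180 deep (x) x 250 wide (y) x 100 high mm. Origin: centre of its underside; +x to its back, +y to its left seen from the robot, z up. Its front face lies at x = -90 mm, with a dark bay 176 mm wide at z = 22 to 82 mm. Tray, frame and door move on it.
- tray (a joint): How far the black slide tray is drawn out of the bay toward the scanner's -x, in m: 0 = home on its stop, about 0.1 at the start, 0.105 = outer stop. Sliding friction about 1 N. A spring ball catch resists with about 4 N from 12 to 6 mm out; past it the ball holds the tray in. Push until the tray meets its stop.
- tray_front (a point): Middle of the outer face of the tray's grey front panel (140 wide; it spans z = 24 to 56 mm above the table; the point is at 46 mm), which faces the scanner's -x. It lies flush with the scanner's front face when the tray is home; a black strip 50 wide marks its middle.
- retainer (a joint): Angle of the aluminium retainer frame on the tray, in rad: 0 = flat on the slides, 1.57 = upright, 1.70 = leaning slightly toward the robot on its stop. It folds down toward the scanner (+x). A stiff hinge (0.035 N m) holds it wherever it is left; it has no catch.
- retainer_hinge (a point): Middle of the retainer frame's hinge line, which runs along the scanner's y at the front of the tray, 14 mm behind the tray's front face (scanner +x) and 38 mm above the table; it moves with the tray. The frame reaches 78 mm from it, is 130 wide and 5 mm thick, with four windows 19 x 59 mm and a 12 mm bar along its middle.
- retainer_edge (a point): Middle of the free edge of the retainer frame (blue thumb tab), 78 mm from its hinge line.
- door (a joint): Angle of the grey door in rad: 0 = shut on the front face, grows as it swings open toward the robot and to the right; about 1.8 at the start, 2.0 = stop. Light hinge (0.03 N m) that stays where it is left. A spring ball catch resists from 0.065 to 0.025 rad (about 3 N at the free edge) and springs the door back if it is not passed; past it the door snaps to 0 and is held.
- door_hinge (a point): Point on the door's upright hinge axis, fixed on the scanner, 94 mm in front of and 100 mm to the right of the scanner's origin, 50 mm above the table. The door reaches 190 mm from the axis, is 8 mm thick (4 mm each side of the axis) and spans z = 15 to 87 mm.
- door_push (a point): Point on the door's outer face, 130 mm from its hinge axis, 50 mm above the table: a good place to push. An edge pull 9 mm proud stands on the outer face from 178 to 186 mm from the axis.
- microscope: Large fixed microscope to the left of the work, an obstacle: it fills about 230 mm in front of its origin, 220 mm behind and 140 mm to each side, and is 574 high. Origin: centre of its foot's underside; its eyepieces face its own -x.
- immersion_oil: Loose brown dropper bottle, 27 dia x 62 high mm, standing to the left of the tray. Origin: centre of its underside. Leave alone.
- lens_case: Loose case with black base and frosted cover, 36 dia x 59 high mm, standing to the right of the scanner. Origin: centre of its underside. Leave alone.
- dish: Loose round white dish with lid, 62 dia x 13 high mm, lying to the left of the scanner. Origin: centre of its underside. Leave alone.

How it is judged:
On the way, in this order (a step that is already met when the one before it is completed fails the run):
1. the retainer frame lies flat on the slides while the tray is still out (value of joint retainer below 0.06 rad and value of joint tray above 0.07 m), for 0.2 s.
2. the tray is home past its catch, the door still open (value of joint tray below 0.003 m and value of joint retainer below 0.06 rad and value of joint door above 0.3 rad), for 0.2 s.
At the end, for the whole second after the job is handed in: Frame flat on the slides (below 0.06 rad), tray home past its catch (within 3 mm of its stop), door shut past its catch (below 0.02 rad) and at rest (value of joint door below 0.02 rad and value of joint tray below 0.003 m and value of joint retainer below 0.06 rad and not (velocity of joint door above 0.05 rad/s)); the robot touches nothing.
It fails at once if a bystander (oil bottle, lens case or dish) is pushed more than 12 mm, lifted or tipped (distance of any of immersion_oil, lens_case, dish from where it was at the start of the episode above 0.012 m or angle between any of immersion_oil, lens_case's own z axis and vertical above 0.3 rad).
It fails at once if the scanner is rammed (more than 70 N from the hand or arm) (contact force between any of the fingers, the arm and scanner above 70 N).
It fails at once if the tray is slammed (faster than 0.6 m/s inward) (velocity of joint tray below -0.6 m/s).
It also fails if it takes over 72 s, if anything falls off the work surface, if the arm or the gripper's body presses on something with over 40 N, if the wrist force passes 120 N, or if a joint passes its speed limit or range.

ROBOT

A 7-joint arm with a two-finger parallel gripper is mounted at the origin on a cart in front of the work surface, level with it; the furniture and walls round the work are solid. World frame = base frame: x ahead of the robot, y to its left, z up, the work surface at z = 0. Lengths are in m, angles in rad, forces in N, time in s.
With the tool pointing down it reaches from about 0.425 to 0.95 m from the base axis. Payload 4.7 kg.
Tool frame: the origin (TCP) lies at the very end of the fingers, on their centre line; the grasp point (between the pads) lies 19 mm behind it (env.grasp_offset is the distance from the TCP to the grasp point, in m); z points along the fingers, y is the line along which they close (so a half turn about z gives the same grasp; the last joint's range is limited). The gripper opens to 85 mm and grips with 20 to 120 N. Pads are 22 mm wide; open, the fingers measure 114 mm over their backs; the gripper's body (76 mm by 85 mm) begins 54 mm behind the grasp point. The pads swing forward as they close: fully open they stand 13 mm farther back than shut.
Start: joints at [1.235, 0.469, -0.049, 1.532, 0.024, 1.141, -0.082], TCP at [0.204, -0.643, 0.231] pointing down, gripper open.
Joint ranges: [-2.59, 2.59], [-0.33, 1.99], [-1.39, 1.29], [0.1, 2.45], [-1.04, 4.18], [0.21, 1.99], [-2.66, 2.66]. Speed limits (rad/s): [2.57, 2.57, 3.14, 3.14, 3.14, 3.14, 3.14].

INTERFACE

Orientations are given as a unit quaternion [x, y, z, w].
In Python, from bench import env gives the robot as it stands.
- The arm moves only by the tool servo_tool, never from a script. Its argument "steps" is one flat list of numbers, 6 for each row, row after row: the shift along the tool's x, y, z normalised to -1 to 1, where 1 is 200 mm, then the turn, a rotation vector about the tool's x, y, z normalised to -1 to 1, where 1 is pi/4 rad. In form: [x, y, z, wx, wy, wz, x, y, z, wx, wy, wz, ...]. A call has 1 to 5 rows; each row is the pose to reach, as a shift and turn from the pose commanded when the call began, along the tool's axes at that moment; what a row does not reach only later rows make up. A row lasts 1/12 s, in which the tool goes at most 41.7 mm and 7.16 degrees, less where a joint would pass 70% of its speed; a pose out of reach is approached as far as the arm can. A call with a number of a shift or a turn outside -1 to 1 is refused whole. A call with a gripper value outside its range is refused whole. "gripper" is the closure, from 0 (fully open) to 1 (shut), set as the call begins (left out, the last holds). The fingers move at their own pace and stop on an object; "grip_force" is the grip in N (left out, the last holds). Time passes only in rows, so rows that repeat a pose let the fingers close. It gives the time, the measured TCP pose, the force, the opening and the grip force at its end, in the units of the state.
- env.read_state(): the state, without advancing time (a new reading comes with each control period).
- env.camera(name): name is "scene" or "top" or "wrist"; returns a dict with "image" (384x512x3 uint8, red, green, blue), "camera_matrix" (3x3 intrinsics, pixels), "position" and "attitude" of the camera in the world. Camera axes: x right, y down, z forward; pixel columns grow to the right and rows downward; lengths in m; the calibration is good to about 2 mm. A picture is of the moment at which its call begins. There is no depth.
- env.sign_off(): hands the job in; it is judged then, once.
The state is a dict: "clock": time; "joints": joint angles; "qd": joint speeds; "tau": joint torques, N m; "ee_pos": TCP position; "tool_rot": TCP orientation; "contact_force": force on the tool from outside, world axes, zero at the start; "moment": the same for the moment, N m; "grip_width": finger opening in m; "finger_force": force on a finger pad.
Only numpy, scipy, OpenCV 4.12 (cv2) and the standard library are available. Lean on these libraries where they do the work, as an engineer would, in place of code of your own. Each camera call takes 0.05 s, during which the arm holds its last target. There are 200 camera calls.

## Working session

There is one attempt and no reset: what is moved stays moved. The work goes in short steps, Python scripts to look and compute and a tool call to move; the robot and the scene stay as the last step left them, time stands still between calls to the robot, and variables do not carry over. Pictures are saved under pics/ and viewed, at most 13 in all, crops included, and the job is handed in when it is done.

Besides the shell and the picture viewer there is one more tool, called after "Call:" in YAML: its name, and indented under it one key for each argument. servo_tool: Moves the arm, as the interface text tells. Scaled input: -1 to 1 covers 200 mm each way for a shift and pi/4 rad each way for a turn. Its arguments: {"type":"object","properties":{"steps":{"type":"array","items":{"type":"number","minimum":-1,"maximum":1}},"gripper":{"type":"number"},"grip_force":{"type":"number"}},"required":["steps"]}

```bash
ls; mkdir -p pics
cat > h.py <<'E'
import numpy as np, cv2
from scipy.spatial.transform import Rotation as R
from bench import env
def cam(n,save=None):
    c=env.camera(n)
    if save: cv2.imwrite('pics/'+save,c['image'][:,:,::-1])
    return c
def rot(c):
    a=np.array(c['attitude'],float)
    return a if a.shape==(3,3) else R.from_quat(a).as_matrix()
def ray(c,u,v):
    d=rot(c)@np.linalg.inv(c['camera_matrix'])@np.array([u,v,1.]); return np.array(c['position']),d
def onz(c,u,v,z):
    p,d=ray(c,u,v); return p+d*(z-p[2])/d[2]
def proj(c,P):
    q=c['camera_matrix']@rot(c).T@(np.array(P)-c['position']); return q[:2]/q[2]
E
python3 - <<'E'
from h import *
for n in ('scene','top'):
    c=cam(n,n+'0.png'); print(n,c['camera_matrix'].tolist(),c['position'],c['attitude'])
print(env.read_state())
E
```

```text
pics
scene [[349.9616328984058, 0.0, 252.80929837651928], [0.0, 349.9616328984058, 187.44865947191443], [0.0, 0.0, 1.0]] [ 0.18948247 -0.52105399  0.53688801] [ 0.83148466 -0.2973673   0.16457967 -0.43945362]
top [[369.3591728324401, 0.0, 259.0281522246354], [0.0, 369.3591728324401, 189.69465791391505], [0.0, 0.0, 1.0]] [0.60241134 0.03720743 0.9713751 ] [ 0.71025183 -0.70340935  0.02620903 -0.00840956]
{'clock': 0.1, 'joints': array([ 1.23513413,  0.46936074, -0.04860472,  1.53360855,  0.02409369,
        1.14100714, -0.08232208]), 'qd': array([-0.0001268 , -0.00367035, -0.00034915, -0.00238018,  0.00086055,
       -0.00121578, -0.00015263]), 'tau': array([ 8.12546605e-04, -5.11511707e+01, -4.70379204e-02, -2.38392305e+01,
        1.07808484e-02,  4.33657842e-03, -6.84842476e-06]), 'ee_pos': array([ 0.20368705, -0.64296298,  0.230352  ]), 'tool_rot': array([ 9.88258711e-01,  1.52787145e-01, -1.64108029e-04, -8.84119772e-04]), 'contact_force': array([ 0.35414722, -0.21551144,  0.02357023]), 'moment': array([ 0.01821321, -0.0026544 ,  0.00326782]), 'finger_force': 0.0, 'grip_width': 0.08555665987285743}
```

View pics/scene0.png

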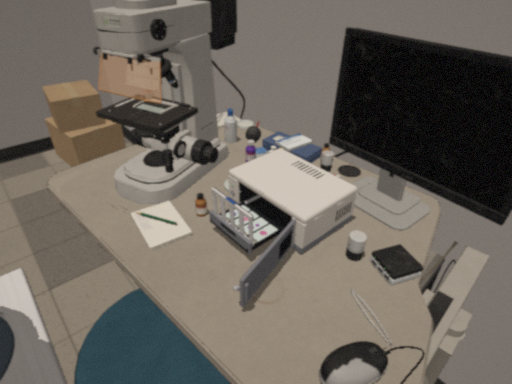

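View pics/top0.png

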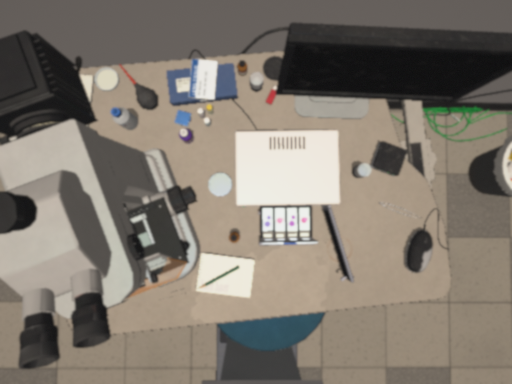

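The scene view shows the frame upright on the drawn-out tray (around 240,215), with the door open toward the robot (265,265). In the top view the scanner top spans about (235,130)-(340,205), the frame edge is near (288,242), the door runs from (327,207) to (350,278), the oil bottle is at (235,235), the dish at (220,184) and the lens case at (363,170).

Run:
```python
from h import *
c=cam('top'); im=c['image']; hsv=cv2.cvtColor(im,cv2.COLOR_RGB2HSV)
m=((hsv[...,2]>200)&(hsv[...,1]<40)).astype(np.uint8)
m[:, :225]=0; m[:,350:]=0; m[:120]=0;m[212:]=0
m=cv2.morphologyEx(m,cv2.MORPH_OPEN,np.ones((5,5)))
m=cv2.morphologyEx(m,cv2.MORPH_CLOSE,np.ones((25,25)))
ct=max(cv2.findContours(m,0,2)[0],key=cv2.contourArea)
W=np.array([onz(c,*p[0],0.1)[:2] for p in ct],np.float32)
r=cv2.minAreaRect(W); print(r); print(cv2.boxPoints(r))
for n,(u,v,z) in dict(oil=(235,235,.06),lens=(363,170,.059),dish=(220,184,.013),edgeL=(260,242,.113),edgeR=(318,242,.113),door1=(327,207,.087),door2=(350,278,.087)).items(): print(n,onz(c,u,v,z).round(4))
cv2.imwrite('pics/topcrop.png',cv2.resize(im[195:290,220:370],None,fx=5,fy=5,interpolation=cv2.INTER_CUBIC)[:,:,::-1])
s=cam('scene'); cv2.imwrite('pics/scenecrop.png',cv2.resize(s['image'][140:310,190:370],None,fx=3.5,fy=3.5,interpolation=cv2.INTER_CUBIC)[:,:,::-1])
```

```text
((0.6991564631462097, -0.038763776421546936), (0.17704936861991882, 0.271481990814209), 1.4106125831604004)
[[ 0.60731703  0.09475685]
 [ 0.61400014 -0.1766429 ]
 [ 0.7909959  -0.1722844 ]
 [ 0.7843128   0.09911534]]
oil [0.5353 0.0724 0.06  ]
lens [ 0.6992 -0.2449  0.059 ]
dish [0.6632 0.1147 0.013 ]
edgeL [0.5236 0.0124 0.113 ]
edgeR [ 0.5245 -0.1222  0.113 ]
door1 [ 0.6059 -0.1487  0.087 ]
door2 [ 0.4372 -0.2038  0.087 ]
```

View pics/topcrop.png

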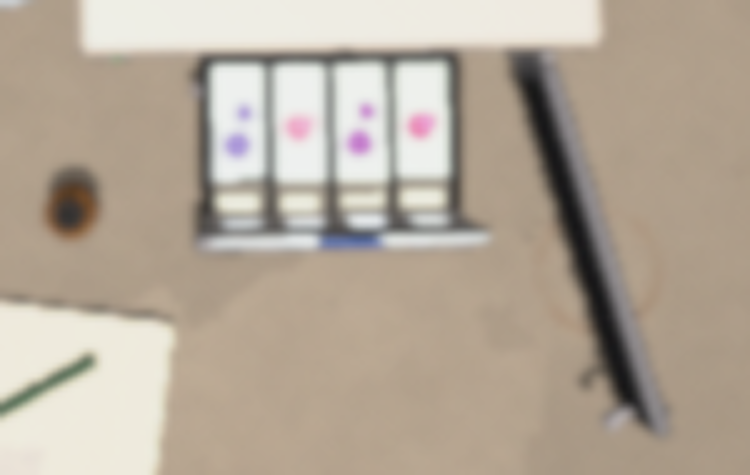

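View pics/scenecrop.png

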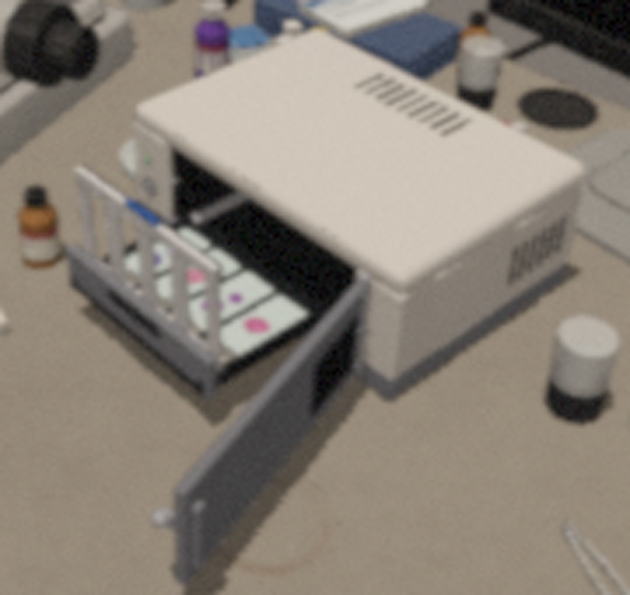

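Run:
```python
from h import *
c=cam('top'); im=c['image']; g=cv2.GaussianBlur(im,(3,3),0).astype(float).min(2)
def cross(line):  # index of max drop / rise
    d=np.gradient(line); return d
# front edge: columns 245..330, rows 195..215 ; sides: rows 138..198
F=[(u,195+np.argmin(np.gradient(g[195:212,u]))) for u in range(245,330,5)]
B=[(u,122+np.argmax(np.gradient(g[122:140,u]))) for u in range(245,330,5)]
L=[(225+np.argmax(np.gradient(g[v,225:245])),v) for v in range(138,200,5)]
Rr=[(330+np.argmin(np.gradient(g[v,330:350])),v) for v in range(138,200,5)]
for n,e,ax in(('F',F,1),('B',B,1),('L',L,0),('R',Rr,0)):
    w=np.array([onz(c,*p,.1)[:2] for p in e]); print(n,np.median(w,0).round(4),np.polyfit(w[:,ax],w[:,1-ax],1).round(4), w[:,1-ax].std().round(4))
# points from crops  u=220+x/5
P=lambda x,y,z:onz(c,220+x/5-.4,195+y/5-.4,z).round(4)
for n,a in dict(edgeL=(200,240,.115),edgeR=(490,238,.115),blue=(351,241,.115),trayL=(200,65,.04),trayR=(457,60,.04),oil=(72,207,.06),doorH=(545,55,.087),doorTipOut=(663,428,.087),doorTipIn=(632,420,.087)).items(): print(n,P(*a))
s=cam('scene'); Q=lambda x,y:(190+x/3.5-.35,140+y/3.5-.35)
for n,a in dict(doortop_tip=(180,492,.087),doortop_h=(360,280,.087),panelL=(72,250,.056),panelR=(212,375,.056),frameL=(80,172,.115),frameR=(215,268,.115),blue=(144,213,.115)).items(): print('s',n,onz(s,*Q(*a[:2]),a[2]).round(4))
```

```text
F [ 0.612  -0.0462] [-0.023   0.6103] 0.0015
B [ 0.786  -0.0452] [-0.0322  0.7857] 0.002
L [0.696  0.0728] [0.0318 0.0499] 0.0016
R [ 0.6989 -0.1746] [ 0.0205 -0.1881] 0.0011
edgeL [0.5224 0.0134 0.115 ]
edgeR [ 0.5242 -0.1209  0.115 ]
blue [ 0.5224 -0.0564  0.115 ]
trayL [0.603  0.0121 0.04  ]
trayR [ 0.6067 -0.1179  0.04  ]
oil [0.5329 0.0748 0.06  ]
doorH [ 0.6093 -0.1525  0.087 ]
doorTipOut [ 0.4321 -0.2091  0.087 ]
doorTipIn [ 0.4358 -0.1942  0.087 ]
s doortop_tip [ 0.4298 -0.2103  0.087 ]
s doortop_h [ 0.6079 -0.1522  0.087 ]
s panelL [0.5151 0.0098 0.056 ]
s panelR [ 0.5123 -0.134   0.056 ]
s frameL [0.5224 0.006  0.115 ]
s frameR [ 0.5272 -0.1177  0.115 ]
s blue [ 0.5274 -0.0524  0.115 ]
```

```bash
cat > plan.py <<'E'
from h import *
def tgt(x,y,z,yaw): # yaw deg: world heading of tool y; tool points down
    a=np.radians(yaw); Y=np.array([np.cos(a),np.sin(a),0]); Z=np.array([0,0,-1.]); X=np.cross(Y,Z)
    return np.array([x,y,z]),R.from_matrix(np.stack([X,Y,Z],1))
def plan(calls,start=None):
    s=env.read_state(); print(s['ee_pos'].round(4),s['contact_force'].round(2),s['joints'].round(2))
    p,q=(s['ee_pos'],R.from_quat(s['tool_rot'])) if start is None else tgt(*start)
    for rows in calls:
        o=[]
        for r in rows:
            P,Q=tgt(*r); d=q.inv().apply(P-p)/.2; w=(q.inv()*Q).as_rotvec()/(np.pi/4)
            o+=[float(v) for v in np.r_[d,w].round(3)+0.]
        print(o); p,q=P,Q
def lin(a,b,n=5): return [tuple(np.array(a)+(np.array(b)-np.array(a))*(i+1)/n) for i in range(n)]
E
python3 - <<'E'
from plan import *
s=(.204,-.643,.231,-72.4); g=(.455,-.053,.231,1.5)
w=lin(s,g,4); plan([[k]*5 for k in w]+[[(.46,-.053,.102,1.5)]*5])
E
```

```text
[ 0.2039 -0.6433  0.231 ] [0.36 0.13 0.44] [ 1.24  0.47 -0.05  1.53  0.02  1.14 -0.08]
[0.523, -0.61, 0.0, -0.001, 0.0, -0.411, 0.523, -0.61, 0.0, -0.001, 0.0, -0.411, 0.523, -0.61, 0.0, -0.001, 0.0, -0.411, 0.523, -0.61, 0.0, -0.001, 0.0, -0.411, 0.523, -0.61, 0.0, -0.001, 0.0, -0.411]
[0.688, -0.411, 0.0, 0.0, 0.0, -0.411, 0.688, -0.411, 0.0, 0.0, 0.0, -0.411, 0.688, -0.411, 0.0, 0.0, 0.0, -0.411, 0.688, -0.411, 0.0, 0.0, 0.0, -0.411, 0.688, -0.411, 0.0, 0.0, 0.0, -0.411]
[0.783, -0.172, 0.0, 0.0, 0.0, -0.411, 0.783, -0.172, 0.0, 0.0, 0.0, -0.411, 0.783, -0.172, 0.0, 0.0, 0.0, -0.411, 0.783, -0.172, 0.0, 0.0, 0.0, -0.411, 0.783, -0.172, 0.0, 0.0, 0.0, -0.411]
[0.797, 0.085, 0.0, 0.0, 0.0, -0.411, 0.797, 0.085, 0.0, 0.0, 0.0, -0.411, 0.797, 0.085, 0.0, 0.0, 0.0, -0.411, 0.797, 0.085, 0.0, 0.0, 0.0, -0.411, 0.797, 0.085, 0.0, 0.0, 0.0, -0.411]
[-0.001, 0.025, 0.645, 0.0, 0.0, 0.0, -0.001, 0.025, 0.645, 0.0, 0.0, 0.0, -0.001, 0.025, 0.645, 0.0, 0.0, 0.0, -0.001, 0.025, 0.645, 0.0, 0.0, 0.0, -0.001, 0.025, 0.645, 0.0, 0.0, 0.0]
```

Call:
servo_tool:
  steps: [0.52,-0.61,0,0,0,-0.41,0.52,-0.61,0,0,0,-0.41,0.52,-0.61,0,0,0,-0.41,0.52,-0.61,0,0,0,-0.41,0.52,-0.61,0,0,0,-0.41]
  gripper: 1
  grip_force: 20

```text
clock: 0.72
ee_pos: [0.2708, -0.4885, 0.2316]
tool_rot: [0.949, 0.314, 0.001, -0.002]
contact_force: [0.4, 0.4, -0.4]
grip_width: 0.0256
finger_force: 0.0
```

Call:
servo_tool:
  steps: [0.69,-0.41,0,0,0,-0.41,0.69,-0.41,0,0,0,-0.41,0.69,-0.41,0,0,0,-0.41,0.69,-0.41,0,0,0,-0.41,0.69,-0.41,0,0,0,-0.41]

```text
clock: 1.13
ee_pos: [0.333, -0.3415, 0.2318]
tool_rot: [0.887, 0.463, 0.001, -0.001]
contact_force: [-0.1, 0.7, -0.0]
grip_width: -0.0002
finger_force: 0.0
```

Call:
servo_tool:
  steps: [0.78,-0.17,0,0,0,-0.41,0.78,-0.17,0,0,0,-0.41,0.78,-0.17,0,0,0,-0.41,0.78,-0.17,0,0,0,-0.41,0.78,-0.17,0,0,0,-0.41]

```text
clock: 1.55
ee_pos: [0.3954, -0.1951, 0.232]
tool_rot: [0.801, 0.599, 0.001, 0.0]
contact_force: [0.3, 1.0, -0.0]
grip_width: 0.0002
finger_force: 0.0
```

Call:
servo_tool:
  steps: [0.8,0.085,0,0,0,-0.41,0.8,0.085,0,0,0,-0.41,0.8,0.085,0,0,0,-0.41,0.8,0.085,0,0,0,-0.41,0.8,0.085,0,0,0,-0.41]

```text
clock: 1.97
ee_pos: [0.4585, -0.0466, 0.2323]
tool_rot: [0.695, 0.719, 0.003, 0.0]
contact_force: [0.0, -0.5, 0.4]
grip_width: 0.0002
finger_force: 0.0
```

Run:
```python
from plan import *
y=-.053
a=(.46,y,.1,1.5);b=(.50,y,.1,1.5);c=(.536,y,.091,1.5)
plan([[a]*5,lin(a,b),lin(b,c)])
```

```text
[ 0.4585 -0.0466  0.2323] [ 0.   -0.53  0.42] [ 0.6   0.17 -0.65  1.99  0.11  1.02 -0.07]
[-0.035, 0.004, 0.661, 0.005, -0.005, 0.011, -0.035, 0.004, 0.661, 0.005, -0.005, 0.011, -0.035, 0.004, 0.661, 0.005, -0.005, 0.011, -0.035, 0.004, 0.661, 0.005, -0.005, 0.011, -0.035, 0.004, 0.661, 0.005, -0.005, 0.011]
[-0.001, 0.04, 0.0, 0.0, 0.0, 0.0, -0.002, 0.08, 0.0, 0.0, 0.0, 0.0, -0.003, 0.12, 0.0, 0.0, 0.0, 0.0, -0.004, 0.16, 0.0, 0.0, 0.0, 0.0, -0.005, 0.2, 0.0, 0.0, 0.0, 0.0]
[-0.001, 0.036, 0.009, 0.0, 0.0, 0.0, -0.002, 0.072, 0.018, 0.0, 0.0, 0.0, -0.003, 0.108, 0.027, 0.0, 0.0, 0.0, -0.004, 0.144, 0.036, 0.0, 0.0, 0.0, -0.005, 0.18, 0.045, 0.0, 0.0, 0.0]
```

Call:
servo_tool:
  steps: [-0.035,0.004,0.66,0,0,0.01,-0.035,0.004,0.66,0,0,0.01,-0.035,0.004,0.66,0,0,0.01,-0.035,0.004,0.66,0,0,0.01,-0.035,0.004,0.66,0,0,0.01]

```text
clock: 2.38
ee_pos: [0.4549, -0.0611, 0.0973]
tool_rot: [0.702, 0.713, -0.002, -0.003]
contact_force: [0.3, -0.3, 0.5]
grip_width: -0.0
finger_force: 0.0
```

Call:
servo_tool:
  steps: [0,0.04,0,0,0,0,0,0.08,0,0,0,0,0,0.12,0,0,0,0,0,0.16,0,0,0,0,0,0.2,0,0,0,0]

```text
clock: 2.8
ee_pos: [0.4988, -0.06, 0.1007]
tool_rot: [0.701, 0.713, 0.001, 0.001]
contact_force: [-0.5, -0.5, -0.1]
grip_width: 0.0001
finger_force: 0.0
```

Call:
servo_tool:
  steps: [0,0.04,0.01,0,0,0,0,0.07,0.02,0,0,0,0,0.11,0.03,0,0,0,0,0.14,0.04,0,0,0,0,0.18,0.045,0,0,0]

```text
clock: 3.22
ee_pos: [0.5326, -0.0593, 0.0897]
tool_rot: [0.701, 0.713, -0.001, -0.001]
contact_force: [-0.9, -0.1, 0.2]
grip_width: -0.0002
finger_force: 0.3
```

Run:
```python
from plan import *
s=cam('scene'); cv2.imwrite('pics/s2.png',cv2.resize(s['image'][120:310,170:370],None,fx=3,fy=3,interpolation=cv2.INTER_CUBIC)[:,:,::-1])
s=env.read_state();print(s['ee_pos'],s['contact_force'])
```

```text
[ 0.53460086 -0.05920006  0.08981936] [1.68408306 0.27682205 0.66586555]
```

View pics/s2.png

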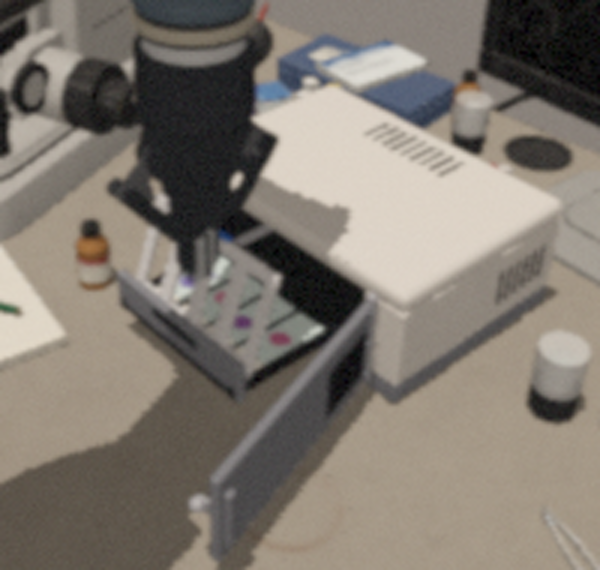

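Call:
servo_tool:
  steps: [0,0.02,0.03,0,0,0,0,0.04,0.065,0,0,0,0,0.06,0.1,0,0,0,0,0.07,0.135,0,0,0,0,0.08,0.17,0,0,0]

```text
clock: 3.68
ee_pos: [0.549, -0.0591, 0.0555]
tool_rot: [0.701, 0.713, 0.0, 0.0]
contact_force: [0.1, -0.5, 2.1]
grip_width: -0.0001
finger_force: 0.6
```

Call:
servo_tool:
  steps: [0,0.005,0.02,0,0,0,0,0.01,0.04,0,0,0,0,0.015,0.055,0,0,0,0,0.02,0.07,0,0,0,0,0.02,0.08,0,0,0]

```text
clock: 4.1
ee_pos: [0.553, -0.059, 0.0405]
tool_rot: [0.701, 0.713, 0.0, 0.0]
contact_force: [-1.6, -0.2, 17.9]
grip_width: -0.0001
finger_force: 9.1
```

Call:
servo_tool:
  steps: [0,0,0,0,0,0,0,0,0,0,0,0,0,0,0,0,0,0,0,0,-0.05,0,0,0,0,0,-0.15,0,0,0]

```text
clock: 4.52
ee_pos: [0.5503, -0.0591, 0.0688]
tool_rot: [0.701, 0.713, -0.002, -0.002]
contact_force: [-0.2, 0.1, 0.3]
grip_width: 0.0
finger_force: 0.0
```

Call:
servo_tool:
  steps: [0,-0.1,-0.3,0,0,0,0,-0.3,-0.3,0,0,0,0,-0.5,-0.3,0,0,0,0,-0.54,-0.3,0,0,0,0,-0.54,-0.3,0,0,0]

```text
clock: 4.93
ee_pos: [0.4399, -0.0614, 0.1306]
tool_rot: [0.702, 0.713, -0.002, -0.0]
contact_force: [0.2, -0.5, -0.3]
grip_width: 0.0003
finger_force: 0.0
```

Run:
```python
from plan import *
s=cam('scene'); cv2.imwrite('pics/s3.png',cv2.resize(s['image'][120:310,170:370],None,fx=3,fy=3,interpolation=cv2.INTER_CUBIC)[:,:,::-1])
s=env.read_state();print(s['ee_pos'],s['contact_force'],s['joints'])
a=(.447,-.056,.04,1.5)
plan([[a]*5,lin(a,(.488,-.056,.04,1.5))])
```

```text
[ 0.44285765 -0.06132908  0.13088006] [0.57931239 0.05883533 0.03434329] [ 0.57307744  0.28817309 -0.61585922  2.13125916  0.23648903  0.78760003
 -0.17599367]
[ 0.4429 -0.0613  0.1309] [0.58 0.06 0.03] [ 0.57  0.29 -0.62  2.13  0.24  0.79 -0.18]
[0.027, 0.021, 0.454, -0.001, 0.002, -0.013, 0.027, 0.021, 0.454, -0.001, 0.002, -0.013, 0.027, 0.021, 0.454, -0.001, 0.002, -0.013, 0.027, 0.021, 0.454, -0.001, 0.002, -0.013, 0.027, 0.021, 0.454, -0.001, 0.002, -0.013]
[-0.001, 0.041, 0.0, 0.0, 0.0, 0.0, -0.002, 0.082, 0.0, 0.0, 0.0, 0.0, -0.003, 0.123, 0.0, 0.0, 0.0, 0.0, -0.004, 0.164, 0.0, 0.0, 0.0, 0.0, -0.005, 0.205, 0.0, 0.0, 0.0, 0.0]
```

View pics/s3.png

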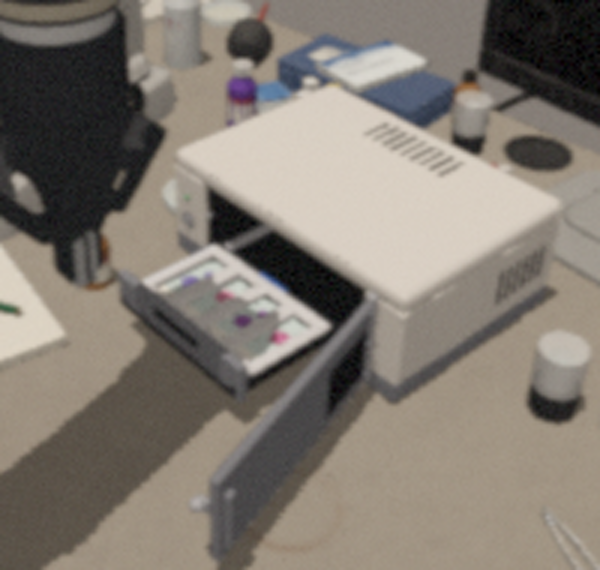

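The picture shows the frame lying flat on the slides (about 235,305), with the tray still out and the hand clear at upper left. Next I check how far the gripper's knuckles stick out relative to the scanner roof.

Run:
```python
from plan import *
s=cam('scene'); st=env.read_state(); p=st['ee_pos']; Q=R.from_quat(st['tool_rot'])
for y in (.0145,.03,.045,.055):
  for b in (0,.03,.05,.06,.07,.085,.1): 
    u=proj(s,p+Q.apply([0,y,-b])); print(y,b,((u-[170,120])*3).round())
```

```text
0.0145 0 [103. 267.]
0.0145 0.03 [100. 229.]
0.0145 0.05 [ 98. 202.]
0.0145 0.06 [ 96. 188.]
0.0145 0.07 [ 95. 174.]
0.0145 0.085 [ 93. 152.]
0.0145 0.1 [ 92. 130.]
0.03 0 [123. 258.]
0.03 0.03 [121. 219.]
0.03 0.05 [119. 193.]
0.03 0.06 [118. 179.]
0.03 0.07 [117. 165.]
0.03 0.085 [115. 143.]
0.03 0.1 [114. 121.]
0.045 0 [142. 249.]
0.045 0.03 [140. 211.]
0.045 0.05 [139. 184.]
0.045 0.06 [138. 170.]
0.045 0.07 [137. 157.]
0.045 0.085 [136. 135.]
0.045 0.1 [135. 113.]
0.055 0 [155. 243.]
0.055 0.03 [153. 205.]
0.055 0.05 [152. 178.]
0.055 0.06 [151. 165.]
0.055 0.07 [150. 151.]
0.055 0.085 [149. 130.]
0.055 0.1 [148. 108.]
```

Run:
```python
from plan import *
y=-.056
plan([[(.45,y,.131,-28.5)]*5,[(.46,y,.131,-58.5)]*5,[(.46,y,.046,-88.5)]*5])
```

```text
[ 0.4447 -0.0611  0.131 ] [0.47 0.47 0.59] [ 0.57  0.29 -0.62  2.13  0.24  0.79 -0.18]
[0.025, 0.027, 0.0, 0.002, 0.001, 0.653, 0.025, 0.027, 0.0, 0.002, 0.001, 0.653, 0.025, 0.027, 0.0, 0.002, 0.001, 0.653, 0.025, 0.027, 0.0, 0.002, 0.001, 0.653, 0.025, 0.027, 0.0, 0.002, 0.001, 0.653]
[0.024, 0.044, 0.0, 0.0, 0.0, 0.667, 0.024, 0.044, 0.0, 0.0, 0.0, 0.667, 0.024, 0.044, 0.0, 0.0, 0.0, 0.667, 0.024, 0.044, 0.0, 0.0, 0.0, 0.667, 0.024, 0.044, 0.0, 0.0, 0.0, 0.667]
[0.0, 0.0, 0.425, 0.0, 0.0, 0.667, 0.0, 0.0, 0.425, 0.0, 0.0, 0.667, 0.0, 0.0, 0.425, 0.0, 0.0, 0.667, 0.0, 0.0, 0.425, 0.0, 0.0, 0.667, 0.0, 0.0, 0.425, 0.0, 0.0, 0.667]
```

Call:
servo_tool:
  steps: [0.025,0.03,0,0,0,0.655,0.025,0.03,0,0,0,0.655,0.025,0.03,0,0,0,0.655,0.025,0.03,0,0,0,0.655,0.025,0.03,0,0,0,0.655]

```text
clock: 5.45
ee_pos: [0.4521, -0.0554, 0.1303]
tool_rot: [0.86, 0.51, 0.0, -0.0]
contact_force: [-0.4, 1.2, 0.5]
grip_width: -0.0
finger_force: 0.0
```

Call:
servo_tool:
  steps: [0.025,0.045,0,0,0,0.665,0.025,0.045,0,0,0,0.665,0.025,0.045,0,0,0,0.665,0.025,0.045,0,0,0,0.665,0.025,0.045,0,0,0,0.665]

```text
clock: 5.87
ee_pos: [0.4619, -0.0554, 0.1302]
tool_rot: [0.962, 0.272, 0.0, -0.0]
contact_force: [0.1, 0.1, 0.1]
grip_width: -0.0001
finger_force: 0.0
```

Call:
servo_tool:
  steps: [0,0,0.425,0,0,0.665,0,0,0.425,0,0,0.665,0,0,0.425,0,0,0.665,0,0,0.425,0,0,0.665,0,0,0.425,0,0,0.665]

```text
clock: 6.28
ee_pos: [0.461, -0.0553, 0.0441]
tool_rot: [1.0, 0.015, -0.001, -0.0]
contact_force: [0.5, 0.4, 0.0]
grip_width: 0.0002
finger_force: 0.0
```

Run:
```python
from plan import *
a=(.46,-.055,.046,-88.5);b=(.50,-.055,.046,-88.5);c=(.555,-.053,.046,-88.5)
plan([lin(a,b),lin(b,c)]); print(R.from_quat(env.read_state()['tool_rot']).as_matrix().round(3))
```

```text
[ 0.461  -0.0553  0.0441] [0.55 0.36 0.05] [ 0.22  0.42 -0.23  2.17  0.17  0.57 -1.68]
[0.035, 0.0, -0.009, 0.0, 0.003, 0.004, 0.075, 0.001, -0.009, 0.0, 0.003, 0.004, 0.115, 0.002, -0.01, 0.0, 0.003, 0.004, 0.155, 0.003, -0.01, 0.0, 0.003, 0.004, 0.195, 0.004, -0.01, 0.0, 0.003, 0.004]
[0.055, -0.001, 0.0, 0.0, 0.0, 0.0, 0.11, -0.001, 0.0, 0.0, 0.0, 0.0, 0.165, -0.002, 0.0, 0.0, 0.0, 0.0, 0.22, -0.002, 0.0, 0.0, 0.0, 0.0, 0.275, -0.003, 0.0, 0.0, 0.0, 0.0]
[[ 1.     0.029 -0.002]
 [ 0.029 -1.     0.   ]
 [-0.002 -0.    -1.   ]]
```

Call:
servo_tool:
  steps: [0.04,0,-0.01,0,0,0,0.08,0,-0.01,0,0,0,0.12,0,-0.01,0,0,0,0.16,0,-0.01,0,0,0,0.2,0,-0.01,0,0,0]

```text
clock: 6.7
ee_pos: [0.5025, -0.0546, 0.0478]
tool_rot: [1.0, 0.014, 0.001, -0.0]
contact_force: [0.6, -0.0, 0.1]
grip_width: 0.0004
finger_force: 0.0
```

Call:
servo_tool:
  steps: [0.05,0,0,0,0,0,0.1,0,0,0,0,0,0.15,0,0,0,0,0,0.2,0,0,0,0,0,0.25,0,0,0,0,0]

```text
clock: 7.12
ee_pos: [0.5518, -0.0533, 0.0473]
tool_rot: [1.0, 0.014, -0.0, 0.0]
contact_force: [-1.0, -0.9, 0.9]
grip_width: 0.0001
finger_force: 0.8
```

Call:
servo_tool:
  steps: [0.03,0,0,0,0,0,0.06,0,0,0,0,0,0.09,0,0,0,0,0,0.12,0,0,0,0,0,0.15,0,0,0,0,0]

```text
clock: 7.53
ee_pos: [0.5811, -0.0523, 0.0472]
tool_rot: [1.0, 0.014, -0.0, 0.0]
contact_force: [-1.4, -0.9, 0.3]
grip_width: -0.0001
finger_force: 0.7
```

Call:
servo_tool:
  steps: [0.015,0,0,0,0,0,0.03,0,0,0,0,0,0.045,0,0,0,0,0,0.06,0,0,0,0,0,0.07,0,0,0,0,0]

```text
clock: 7.95
ee_pos: [0.5926, -0.0519, 0.047]
tool_rot: [1.0, 0.014, -0.003, 0.0]
contact_force: [-6.8, 0.4, 4.3]
grip_width: -0.0001
finger_force: 3.3
```

Call:
servo_tool:
  steps: [0.005,0,0,0,0,0,0.01,0,0,0,0,0,0.015,0,0,0,0,0,0.02,0,0,0,0,0,0.025,0,0,0,0,0]

```text
clock: 8.37
ee_pos: [0.5968, -0.0521, 0.0466]
tool_rot: [1.0, 0.013, -0.004, 0.0]
contact_force: [-11.7, -1.6, 5.1]
grip_width: -0.0
finger_force: 0.0
```

Call:
servo_tool:
  steps: [0.005,0,0,0,0,0,0.01,0,0,0,0,0,0.015,0,0,0,0,0,0.015,0,0,0,0,0,0.015,0,0,0,0,0]

```text
clock: 8.78
ee_pos: [0.5964, -0.0523, 0.0456]
tool_rot: [1.0, 0.013, -0.007, 0.0]
contact_force: [-15.3, -0.2, 4.6]
grip_width: 0.0
finger_force: 0.0
```

Run:
```python
from plan import *
for i in range(2):
  s=cam('scene'); t=env.read_state(); print(t['ee_pos'].round(4),t['contact_force'].round(1))
cv2.imwrite('pics/s4.png',cv2.resize(s['image'][120:310,170:370],None,fx=3,fy=3,interpolation=cv2.INTER_CUBIC)[:,:,::-1])
```

```text
[ 0.5964 -0.0523  0.0455] [-14.1  -0.7   5.9]
[ 0.5964 -0.0523  0.0456] [-16.   -2.    5.3]
```

View pics/s4.png

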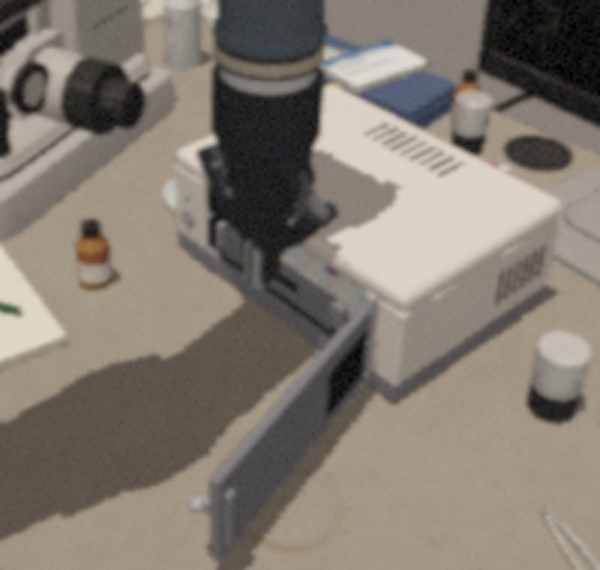

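Call:
servo_tool:
  steps: [-0.1,0,0,0,0,0,-0.25,0,0,0,0.15,0,-0.3,0,0,0,0.3,0,-0.3,0,0,0,0.45,0,-0.3,0,0,0,0.45,0]

```text
clock: 9.3
ee_pos: [0.5416, -0.0589, 0.0458]
tool_rot: [0.988, 0.012, 0.153, 0.007]
contact_force: [1.3, -0.8, -0.8]
grip_width: 0.0001
finger_force: 0.0
```

Run:
```python
from plan import *
s=cam('scene'); t=env.read_state(); print(t['ee_pos'].round(4),t['contact_force'].round(1),t['joints'].round(2)); print(R.from_quat(t['tool_rot']).as_matrix().round(3))
cv2.imwrite('pics/s5.png',cv2.resize(s['image'][120:310,170:370],None,fx=3,fy=3,interpolation=cv2.INTER_CUBIC)[:,:,::-1])
```

```text
[ 0.541  -0.0591  0.0454] [-1.7  1.  -0.2] [ 0.31  0.44 -0.34  2.2   0.6   0.25 -2.09]
[[ 0.953  0.022  0.303]
 [ 0.026 -1.    -0.01 ]
 [ 0.303  0.017 -0.953]]
```

View pics/s5.png

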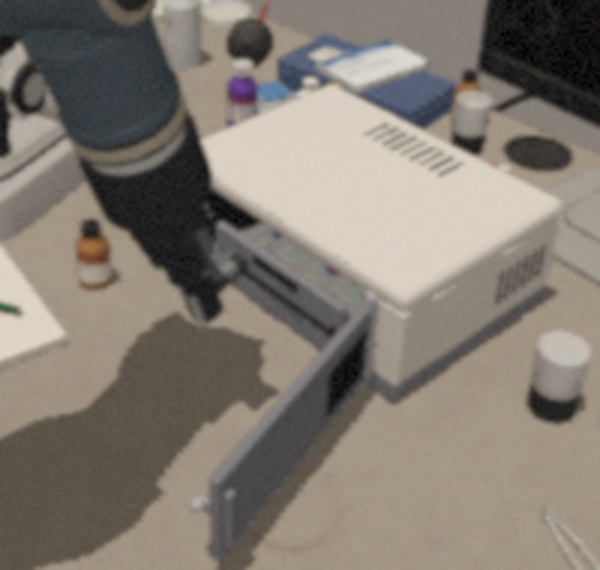

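The tilted hand is now clear of the scanner. The tray panel (290,285) still stands out by 10–20 mm, with a strip of slides visible behind it.

Call:
servo_tool:
  steps: [0.05,0,0.015,0,0,0,0.1,0,0.03,0,0,0,0.14,0,0.045,0,0,0,0.17,0,0.055,0,0,0,0.2,0,0.063,0,0,0]

```text
clock: 9.77
ee_pos: [0.5868, -0.0581, 0.0456]
tool_rot: [0.988, 0.012, 0.152, 0.007]
contact_force: [0.3, 0.4, 0.2]
grip_width: 0.0002
finger_force: 0.0
```

Call:
servo_tool:
  steps: [0.015,0,0.005,0,0,0,0.03,0,0.01,0,0,0,0.04,0,0.013,0,0,0,0.05,0,0.016,0,0,0,0.06,0,0.02,0,0,0]

```text
clock: 10.18
ee_pos: [0.5972, -0.0582, 0.0453]
tool_rot: [0.988, 0.012, 0.152, 0.007]
contact_force: [-0.1, -0.3, -0.1]
grip_width: -0.0003
finger_force: 0.0
```

Call:
servo_tool:
  steps: [0.01,0,0.003,0,0,0,0.02,0,0.007,0,0,0,0.03,0,0.01,0,0,0,0.04,0,0.013,0,0,0,0.05,0,0.016,0,0,0]

```text
clock: 10.6
ee_pos: [0.6022, -0.0585, 0.0433]
tool_rot: [0.989, 0.011, 0.146, 0.008]
contact_force: [-18.3, 1.3, 11.5]
grip_width: -0.0
finger_force: 9.2
```

Call:
servo_tool:
  steps: [0,0,0,0,0,0,-0.15,0,-0.05,0,0,0,-0.3,0,-0.1,0,0,0,-0.4,0,-0.2,0,0,0,-0.4,0,-0.3,0,0,0]

```text
clock: 11.02
ee_pos: [0.5069, -0.0597, 0.076]
tool_rot: [0.989, 0.012, 0.147, 0.008]
contact_force: [-0.8, -0.8, -0.2]
grip_width: -0.0001
finger_force: 0.0
```

Run:
```python
from plan import *
s=cam('scene')
cv2.imwrite('pics/s6.png',cv2.resize(s['image'][120:310,170:370],None,fx=3,fy=3,interpolation=cv2.INTER_CUBIC)[:,:,::-1])
# predicted panel top corners home vs 12 mm out
th=.027;O=np.array([.699,-.051])
for d in (0,.012):
  for y in(-.07,.07):
    l=np.array([-.09-d,y]); w=O+[l[0]*np.cos(th)-l[1]*np.sin(th),l[0]*np.sin(th)+l[1]*np.cos(th)]
    print(d,y,((proj(s,[*w,.056])-[170,120])*3).round(),((proj(s,[*w,.024])-[170,120])*3).round())
y=-.06
plan([[(.48,y,.18,-70)]*5,[(.48,-.13,.18,-40)]*5,[(.48,-.2,.18,-10)]*5,[(.495,-.245,.18,14.5)]*5,[(.495,-.245,.064,14.5)]*5])
```

```text
0 -0.07 [338. 311.] [336. 345.]
0 0.07 [213. 224.] [213. 257.]
0.012 -0.07 [326. 318.] [324. 352.]
0.012 0.07 [201. 230.] [201. 262.]
[ 0.5111 -0.0594  0.0806] [ 0.59 -0.62  2.19] [ 0.41  0.34 -0.45  2.24  0.52  0.32 -2.  ]
[0.001, 0.009, -0.52, 0.087, -0.381, -0.41, 0.001, 0.009, -0.52, 0.087, -0.381, -0.41, 0.001, 0.009, -0.52, 0.087, -0.381, -0.41, 0.001, 0.009, -0.52, 0.087, -0.381, -0.41, 0.001, 0.009, -0.52, 0.087, -0.381, -0.41]
[-0.12, 0.329, 0.0, 0.0, 0.0, -0.667, -0.12, 0.329, 0.0, 0.0, 0.0, -0.667, -0.12, 0.329, 0.0, 0.0, 0.0, -0.667, -0.12, 0.329, 0.0, 0.0, 0.0, -0.667, -0.12, 0.329, 0.0, 0.0, 0.0, -0.667]
[-0.268, 0.225, 0.0, 0.0, 0.0, -0.667, -0.268, 0.225, 0.0, 0.0, 0.0, -0.667, -0.268, 0.225, 0.0, 0.0, 0.0, -0.667, -0.268, 0.225, 0.0, 0.0, 0.0, -0.667, -0.268, 0.225, 0.0, 0.0, 0.0, -0.667]
[-0.209, 0.113, 0.0, 0.0, 0.0, -0.544, -0.209, 0.113, 0.0, 0.0, 0.0, -0.544, -0.209, 0.113, 0.0, 0.0, 0.0, -0.544, -0.209, 0.113, 0.0, 0.0, 0.0, -0.544, -0.209, 0.113, 0.0, 0.0, 0.0, -0.544]
[0.0, 0.0, 0.58, 0.0, 0.0, 0.0, 0.0, 0.0, 0.58, 0.0, 0.0, 0.0, 0.0, 0.0, 0.58, 0.0, 0.0, 0.0, 0.0, 0.0, 0.58, 0.0, 0.0, 0.0, 0.0, 0.0, 0.58, 0.0, 0.0, 0.0]
```

View pics/s6.png

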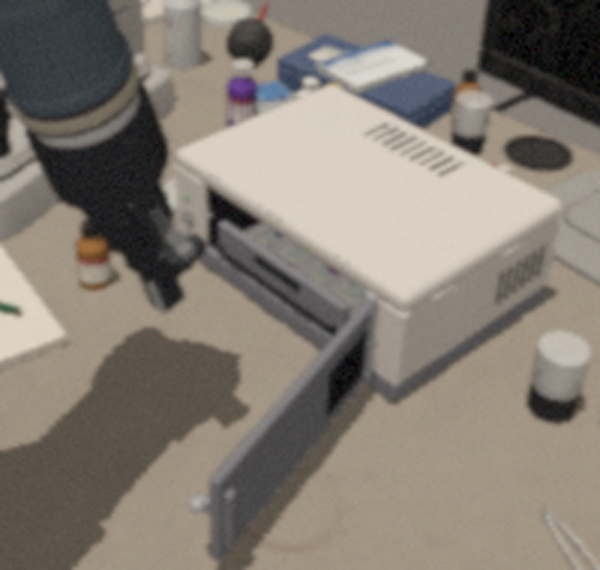

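The tray panel now sits at the predicted home position (top corners near 218,223 and 340,311), flush with the front face. It met the stop at 18 N, well above the catch force. Next is the door.

Call:
servo_tool:
  steps: [0,0.01,-0.52,0.085,-0.38,-0.41,0,0.01,-0.52,0.085,-0.38,-0.41,0,0.01,-0.52,0.085,-0.38,-0.41,0,0.01,-0.52,0.085,-0.38,-0.41,0,0.01,-0.52,0.085,-0.38,-0.41]

```text
clock: 11.48
ee_pos: [0.4868, -0.0606, 0.1802]
tool_rot: [0.985, 0.173, 0.004, 0.0]
contact_force: [0.6, -1.1, -0.4]
grip_width: -0.0002
finger_force: 0.0
```

Call:
servo_tool:
  steps: [-0.12,0.33,0,0,0,-0.665,-0.12,0.33,0,0,0,-0.665,-0.12,0.33,0,0,0,-0.665,-0.12,0.33,0,0,0,-0.665,-0.12,0.33,0,0,0,-0.665]

```text
clock: 11.9
ee_pos: [0.4812, -0.1311, 0.176]
tool_rot: [0.907, 0.422, 0.0, -0.001]
contact_force: [0.0, -0.2, 0.0]
grip_width: 0.0001
finger_force: 0.0
```

Call:
servo_tool:
  steps: [-0.27,0.225,0,0,0,-0.665,-0.27,0.225,0,0,0,-0.665,-0.27,0.225,0,0,0,-0.665,-0.27,0.225,0,0,0,-0.665,-0.27,0.225,0,0,0,-0.665]

```text
clock: 12.32
ee_pos: [0.4809, -0.2011, 0.1759]
tool_rot: [0.767, 0.641, 0.001, -0.001]
contact_force: [-1.3, -0.1, -1.0]
grip_width: 0.0002
finger_force: 0.0
```

Call:
servo_tool:
  steps: [-0.21,0.115,0,0,0,-0.545,-0.21,0.115,0,0,0,-0.545,-0.21,0.115,0,0,0,-0.545,-0.21,0.115,0,0,0,-0.545,-0.21,0.115,0,0,0,-0.545]

```text
clock: 12.73
ee_pos: [0.4966, -0.2456, 0.1764]
tool_rot: [0.614, 0.789, 0.001, -0.0]
contact_force: [0.5, 0.1, -0.2]
grip_width: 0.0001
finger_force: 0.0
```

Run:
```python
from plan import *
H=np.array([.608,-.1535])
def dp(t,off=.0135):
    a=np.radians(91.5+t); u=np.array([np.cos(a),np.sin(a)]); n=np.array([-u[1],u[0]])
    p=H+.13*u+off*n; return (p[0],p[1],.064,t-88.5)
pre=dp(103,.055); print(R.from_quat(env.read_state()['tool_rot']).as_matrix().round(3))
t=np.arange(103,-1,-4.)
c=[[pre]*5,lin(pre,dp(103)),*[[dp(x) for x in np.arange(103-5*4.4*k-4.4,103-5*4.4*(k+1)-.1,-4.4)] for k in range(4)]]
plan(c)
```

```text
[[-0.246  0.969  0.   ]
 [ 0.969  0.246  0.002]
 [ 0.002  0.001 -1.   ]]
[ 0.4966 -0.2456  0.1764] [ 0.46  0.08 -0.23] [ 1.14  0.53 -1.02  1.84  0.51  1.06  0.17]
[0.031, 0.004, 0.562, 0.001, -0.002, -0.006, 0.031, 0.004, 0.562, 0.001, -0.002, -0.006, 0.031, 0.004, 0.562, 0.001, -0.002, -0.006, 0.031, 0.004, 0.562, 0.001, -0.002, -0.006, 0.031, 0.004, 0.562, 0.001, -0.002, -0.006]
[0.042, 0.0, 0.0, 0.0, 0.0, 0.0, 0.083, 0.0, 0.0, 0.0, 0.0, 0.0, 0.124, 0.0, 0.0, 0.0, 0.0, 0.0, 0.166, 0.0, 0.0, 0.0, 0.0, 0.0, 0.207, 0.0, 0.0, 0.0, 0.0, 0.0]
[0.05, -0.003, 0.0, 0.0, 0.0, 0.098, 0.1, -0.003, 0.0, 0.0, 0.0, 0.196, 0.15, 0.002, 0.0, 0.0, 0.0, 0.293, 0.2, 0.01, 0.0, 0.0, 0.0, 0.391, 0.248, 0.022, 0.0, 0.0, 0.0, 0.489]
[0.05, -0.003, 0.0, 0.0, 0.0, 0.098, 0.1, -0.003, 0.0, 0.0, 0.0, 0.196, 0.15, 0.002, 0.0, 0.0, 0.0, 0.293, 0.2, 0.01, 0.0, 0.0, 0.0, 0.391, 0.248, 0.022, 0.0, 0.0, 0.0, 0.489]
[0.05, -0.003, 0.0, 0.0, 0.0, 0.098, 0.1, -0.003, 0.0, 0.0, 0.0, 0.196, 0.15, 0.002, 0.0, 0.0, 0.0, 0.293, 0.2, 0.01, 0.0, 0.0, 0.0, 0.391, 0.248, 0.022, 0.0, 0.0, 0.0, 0.489]
[0.05, -0.003, 0.0, 0.0, 0.0, 0.098, 0.1, -0.003, 0.0, 0.0, 0.0, 0.196, 0.15, 0.002, 0.0, 0.0, 0.0, 0.293, 0.2, 0.01, 0.0, 0.0, 0.0, 0.391, 0.248, 0.022, 0.0, 0.0, 0.0, 0.489]
```

Call:
servo_tool:
  steps: [0.03,0,0.56,0,0,0,0.03,0,0.56,0,0,0,0.03,0,0.56,0,0,0,0.03,0,0.56,0,0,0,0.03,0,0.56,0,0,0]

```text
clock: 13.15
ee_pos: [0.4949, -0.2393, 0.0648]
tool_rot: [0.614, 0.789, 0.0, -0.001]
contact_force: [0.6, -0.6, 0.4]
grip_width: 0.0001
finger_force: 0.0
```

Call:
servo_tool:
  steps: [0.04,0,0,0,0,0,0.08,0,0,0,0,0,0.12,0,0,0,0,0,0.165,0,0,0,0,0,0.205,0,0,0,0,0]

```text
clock: 13.57
ee_pos: [0.4857, -0.1997, 0.0667]
tool_rot: [0.613, 0.79, 0.0, 0.001]
contact_force: [-0.2, -0.5, 0.7]
grip_width: -0.0003
finger_force: 0.2
```

Call:
servo_tool:
  steps: [0.05,-0.003,0,0,0,0.1,0.1,-0.003,0,0,0,0.195,0.15,0.002,0,0,0,0.295,0.2,0.01,0,0,0,0.39,0.25,0.022,0,0,0,0.49]

```text
clock: 13.98
ee_pos: [0.4771, -0.1503, 0.0661]
tool_rot: [0.754, 0.656, 0.0, 0.001]
contact_force: [0.4, -0.6, -0.2]
grip_width: 0.0001
finger_force: 0.2
```

Call:
servo_tool:
  steps: [0.05,-0.003,0,0,0,0.1,0.1,-0.003,0,0,0,0.195,0.15,0.002,0,0,0,0.295,0.2,0.01,0,0,0,0.39,0.25,0.022,0,0,0,0.49]

```text
clock: 14.4
ee_pos: [0.4881, -0.1012, 0.0661]
tool_rot: [0.866, 0.5, 0.0, 0.0]
contact_force: [0.1, -0.9, 0.0]
grip_width: -0.0
finger_force: 0.2
```

Call:
servo_tool:
  steps: [0.05,-0.003,0,0,0,0.1,0.1,-0.003,0,0,0,0.195,0.15,0.002,0,0,0,0.295,0.2,0.01,0,0,0,0.39,0.25,0.022,0,0,0,0.49]

```text
clock: 14.82
ee_pos: [0.5169, -0.0598, 0.0661]
tool_rot: [0.946, 0.325, 0.0, 0.0]
contact_force: [-0.1, -0.7, -0.4]
grip_width: -0.0
finger_force: 0.2
```

Run:
```python
from plan import *
s=cam('scene')
cv2.imwrite('pics/s7.png',cv2.resize(s['image'][120:310,170:370],None,fx=3,fy=3,interpolation=cv2.INTER_CUBIC)[:,:,::-1])
H=np.array([.608,-.1535])
def dp(t,off=.0135):
    a=np.radians(91.5+t); u=np.array([np.cos(a),np.sin(a)]); n=np.array([-u[1],u[0]])
    p=H+.13*u+off*n; return (p[0],p[1],.064,t-88.5)
print(dp(37),dp(10)); print(R.from_quat(env.read_state()['tool_rot']).as_matrix().round(3))
plan([lin(dp(37),dp(32),1)+[dp(x) for x in(26,21,16,11)],[dp(x) for x in (8,6,4,2,0)]])
```

```text
(np.float64(0.5165078871196019), np.float64(-0.060164887203794024), 0.064, -51.5) (np.float64(0.5688531850133831), np.float64(-0.02880125551392431), 0.064, -78.5)
[[ 0.788  0.615  0.004]
 [ 0.615 -0.788  0.002]
 [ 0.004  0.001 -1.   ]]
[ 0.5189 -0.0578  0.0666] [0.79 1.48 0.28] [ 0.53  0.52 -0.64  2.02  0.45  0.74 -1.29]
[0.04, -0.002, 0.013, 0.001, -0.005, 0.099, 0.109, 0.0, 0.014, 0.001, -0.005, 0.233, 0.165, 0.007, 0.014, 0.001, -0.005, 0.344, 0.221, 0.019, 0.014, 0.001, -0.005, 0.455, 0.275, 0.036, 0.014, 0.0, -0.005, 0.566]
[0.034, -0.003, 0.0, 0.0, 0.0, 0.067, 0.057, -0.003, 0.0, 0.0, 0.0, 0.111, 0.08, -0.003, 0.0, 0.0, 0.0, 0.156, 0.103, -0.003, 0.0, 0.0, 0.0, 0.2, 0.125, -0.001, 0.0, 0.0, 0.0, 0.244]
```

View pics/s7.png

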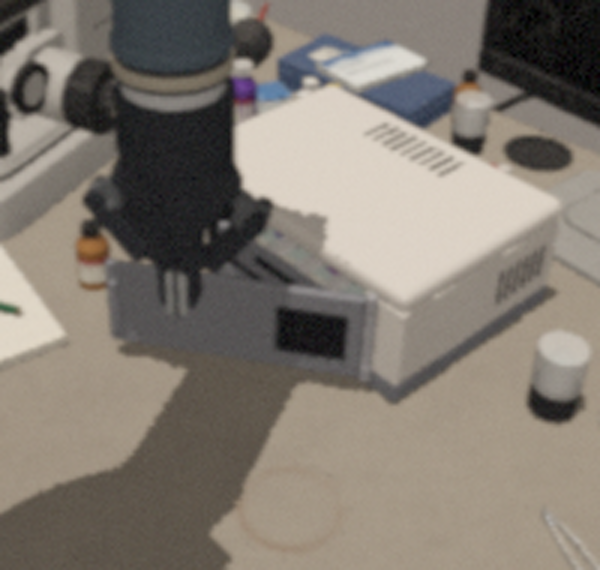

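The door is following the finger and is at about 37° (free edge near 112,300). Everything else is undisturbed.

Call:
servo_tool:
  steps: [0.04,0,0,0,0,0.1,0.1,0,0,0,0,0.22,0.155,0.005,0,0,0,0.33,0.21,0.017,0,0,0,0.44,0.265,0.033,0,0,0,0.55]

```text
clock: 15.28
ee_pos: [0.5625, -0.0326, 0.066]
tool_rot: [0.993, 0.116, 0.0, -0.0]
contact_force: [-0.3, 0.4, -1.0]
grip_width: -0.0
finger_force: 0.2
```

Call:
servo_tool:
  steps: [0.03,-0.003,0,0,0,0.07,0.05,-0.003,0,0,0,0.11,0.07,-0.003,0,0,0,0.155,0.09,-0.003,0,0,0,0.2,0.11,-0.001,0,0,0,0.24]

```text
clock: 15.7
ee_pos: [0.5832, -0.0275, 0.0659]
tool_rot: [1.0, 0.023, -0.0, -0.0]
contact_force: [-8.0, 0.5, 5.4]
grip_width: -0.0
finger_force: 4.6
```

Call:
servo_tool:
  steps: [0.005,0,0,0,0,0,0.01,0,0,0,0,0,0.015,0,0,0,0,0,0.02,0,0,0,0,0,0.02,0,0,0,0,0]

```text
clock: 16.12
ee_pos: [0.5842, -0.0273, 0.0655]
tool_rot: [1.0, 0.024, -0.003, 0.0]
contact_force: [-9.0, 1.2, 6.2]
grip_width: -0.0001
finger_force: 4.4
```

Call:
servo_tool:
  steps: [0.01,0,0,0,0,0,0.02,0,0,0,0,0,0.03,0,0,0,0,0,0.03,0,0,0,0,0,0.03,0,0,0,0,0]

```text
clock: 16.53
ee_pos: [0.5909, -0.027, 0.0654]
tool_rot: [1.0, 0.024, -0.003, -0.0]
contact_force: [-7.8, 2.0, 5.1]
grip_width: -0.0003
finger_force: 4.1
```

Call:
servo_tool:
  steps: [0.01,0,0,0,0,0,0.02,0,0,0,0,0,0.025,0,0,0,0,0,0.025,0,0,0,0,0,0.025,0,0,0,0,0]

```text
clock: 16.95
ee_pos: [0.5911, -0.0271, 0.0651]
tool_rot: [1.0, 0.024, -0.008, 0.001]
contact_force: [-19.5, 1.0, 14.2]
grip_width: 0.0002
finger_force: 9.8
```

Hard stop at the shut position. Next I back off and check.

Call:
servo_tool:
  steps: [-0.05,0,0,0,0,0,-0.15,0,0,0,0,0,-0.35,0,0,0,0,0,-0.5,0,-0.1,0,0,0,-0.55,0,-0.3,0,0,0]

```text
clock: 17.37
ee_pos: [0.481, -0.0332, 0.1218]
tool_rot: [1.0, 0.024, -0.006, 0.0]
contact_force: [-0.6, -1.0, -0.4]
grip_width: 0.0001
finger_force: 0.0
```

Call:
servo_tool:
  steps: [-0.05,0,-0.5,0,0,0,-0.05,0,-0.5,0,0,0,-0.05,0,-0.5,0,0,0,-0.05,0,-0.5,0,0,0,-0.05,0,-0.5,0,0,0]

```text
clock: 17.78
ee_pos: [0.48, -0.0332, 0.2269]
tool_rot: [1.0, 0.023, 0.003, 0.001]
contact_force: [-0.3, 0.9, -0.7]
grip_width: -0.0002
finger_force: 0.0
```

Run:
```python
from plan import *
s=cam('scene')
cv2.imwrite('pics/s8.png',cv2.resize(s['image'][120:310,170:370],None,fx=3,fy=3,interpolation=cv2.INTER_CUBIC)[:,:,::-1])
H=np.array([.608,-.1535])
for d in (0,.065):
  a=np.radians(91.5)+d; u=np.array([np.cos(a),np.sin(a)]); n=np.array([-u[1],u[0]]); w=H+.19*u+.004*n
  print(d,((proj(s,[*w,.087])-[170,120])*3).round())
t=env.read_state(); print(t['ee_pos'],t['contact_force'])
```

```text
0 [189. 185.]
0.065 [177. 190.]
[ 0.47909938 -0.03322618  0.22546409] [ 0.12368636 -0.16290846 -0.88623062]
```

View pics/s8.png

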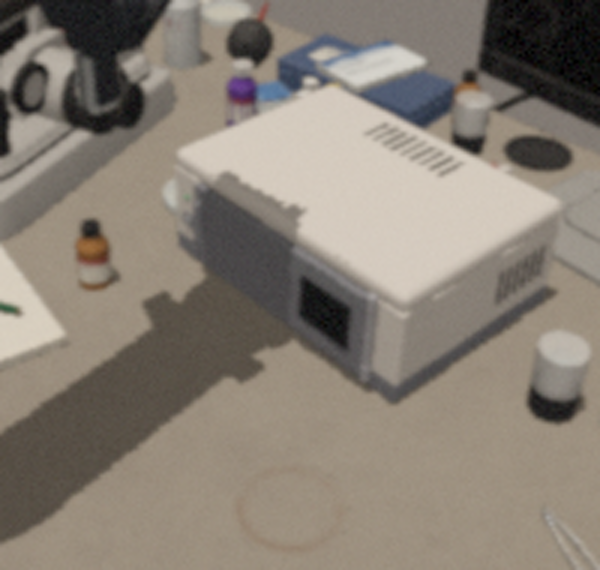

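The door sits flush on the front face, with its left edge near (197,190), close to the predicted shut position. The bystanders are unmoved and the hand is clear.

```bash
python3 -c "
from bench import env
print(env.sign_off())"
```

```text
the job is handed in; nothing more can be done
None
```

I folded the frame flat, pushed the tray home to its stop and pushed the door shut past its catch. The last picture shows the door flush, the bystanders unmoved and the hand clear. I handed the job in at about 18 s on the robot's clock, and no verdict came back.

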